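Close the tea chest on the drinks table

TASK

The tea break is over: lower the lid of the tea chest, the longer of the two open wooden boxes, until it lies fully closed on its box, without slamming it. Leave the smaller sweetener box open as it is, and do not knock or shift the white tea cup without a handle that stands in a row with the boxes.

Things in the scene. Friction and masses are not known exactly. Their poses are not given: they have to be found in the camera images.
- tea_box: Tea chest, at the left, middle or right: fixed pale wooden box, 140 (x) by 210 mm (y) by 70 mm high, on a dark plinth 0 to 30 mm high; six compartments of sachets below the rim. Origin: centre of the box's underside, z up. Lid hinged along the top of its +x side, away from the robot (box turned at most 26 degrees); the hinge line runs along the box's y through (70, 0, 70.5) mm in the box frame.
- tea_lid (a joint): Tea chest lid angle a in rad: 0 closed, starts 0.95 to 1.35. Panel 140 x 210 x 10 mm; tab 40 mm wide juts 16 mm from mid free edge. From the hinge line its underside runs along (-cos a, 0, sin a) of the box frame; its outer face looks along (sin a, 0, cos a). Stiff hinge (0.3 N m, 2 to 4 N at the edge): it stays where left, neither falls nor springs; push the outer face until it stops on the box.
- sugar_lid_tab (a point): Tip of the finger tab on the lid of the smaller sweetener box (136 mm from its hinge line), to be left alone. That box: same wood, 120 mm deep, 110 mm long, 60 mm high on a plinth of 0 to 30 mm, with paper sticks inside, beside the tea chest or beyond the cup, hinged on its far side and turned at most 26 degrees, lid up at 0.95 to 1.35 rad on a stiff hinge.
- cup: White ceramic tea cup without a handle, 72 mm across the rim, 65 mm high, empty, standing loose in the row with the two boxes. Origin at the centre of its underside, z up. Leave it alone.

How it is judged:
By the outcome, as a careful person would: the job done as asked, in the order asked, and still so for the second after the job is handed in, with the robot touching nothing.
It also fails if it takes over 34 s, if anything falls off the work surface, if the arm or the gripper's body presses on something with over 40 N, if the wrist force passes 120 N, or if a joint passes its speed limit or range.

ROBOT

A 6-joint arm with a two-finger parallel gripper is mounted at the origin on the work surface. World frame = base frame: x ahead of the robot, y to its left, z up, the work surface at z = 0. Lengths are in m, angles in degrees, forces in N, time in s.
With the tool pointing down it reaches from about 0.25 to 0.725 m from the base axis. Payload 9.7 kg.
Tool frame: the origin (TCP) lies midway between the tips of the shut fingers; the grasp point (between the pads) lies bot.hold_point_z behind it (bot.hold_point_z is the distance from the TCP to the grasp point, in m); z points along the fingers, y is the line along which they close (so a half turn about z gives the same grasp; the last joint's range is limited). The gripper opens to 85 mm and grips with 20 to 120 N. Pads are 22 mm wide; open, the fingers measure 114 mm over their backs; the gripper's body (76 mm by 85 mm) begins 54 mm behind the grasp point. The pads swing forward as they close: fully open they stand 13 mm farther back than shut.
Start: joints at [-69.271, 4.979, 10.078, 95.1, 0, 90], TCP at [0.195, -0.514, 0.231] pointing down, gripper open.
Joint ranges: [-179.16, 179.16], [-48.56, 103.87], [-65.8, 70.77], [-126.05, 130.52], [-82.76, 87.17], [-180, 180]. Speed limits (degrees/s): [127.2, 127.2, 147.25, 180, 180, 180].

INTERFACE

Orientations are given as [roll, pitch, yaw] about the fixed x, y, z axes, in that order (R = Rz(yaw) Ry(pitch) Rx(roll)).
In Python, from workcell import bot, camera, camera_model, ticket gives the robot as it stands.
- The arm moves only by the tool send_rows, never from a script. Its argument "targets" is text: rows parted by semicolons, each of 5 numbers parted by spaces: the shift along the tool's x, y, z in mm, then the turn about the tool's z in degrees, then the closure in counts, from 0 (fully open) to 255 (shut). A call has 1 to 20 rows; each row is the pose to reach, as a shift and turn from the pose commanded when the call began, along the tool's axes at that moment; what a row does not reach only later rows make up. A row lasts 1/8 s, in which the tool goes at most 62.5 mm and 10.7 degrees, less where a joint would pass 70% of its speed; a pose out of reach is approached as far as the arm can. A call with a gripper value outside its range is refused whole. The fingers move at their own pace and stop on an object; "newtons" is the grip in N (left out, the last holds). Time passes only in rows, so rows that repeat a pose let the fingers close. It gives the time, the measured TCP pose, the force, the opening and the grip force at its end, in the units of the state.
- bot.get_obs(): the state, without advancing time (a new reading comes with each control period).
- camera(name): name is "scene" or "top" or "wrist"; returns the picture (400x640x3 uint8, blue, green, red); there is no depth.
- camera_model(name): a dict with "K" (3x3 intrinsics, pixels), "dist_coeffs" ([k1, k2, p1, p2, k3] as OpenCV has them; the pictures are not rectified), "pose" (4x4, takes a point from camera to world coordinates); the wrist camera has in their place "T_tool_cam" (4x4, takes a point from camera to tool coordinates, whose origin is the TCP and whose axes are the flange's). Camera axes: x right, y down, z forward; pixel columns grow to the right and rows downward; lengths in m; the calibration is good to about 2 mm. A picture is of the moment at which its call begins: read the wrist's pose just before it. camera_model takes no time and is no camera call.
- ticket.job_done(): hands the job in; it is judged then, once.
The state is a dict: "time": time; "q": joint angles; "qd": joint speeds; "joint_efforts": joint torques, N m; "ee_pos": TCP position; "tcp_rot": TCP orientation; "wrist_force": force on the tool from outside, world axes, zero at the start; "torque": the same for the moment, N m; "opening": finger opening in m; "grasp_force": force on a finger pad.
Only numpy, scipy, OpenCV 4.12 (cv2) and the standard library are available. Lean on these libraries where they do the work, as an engineer would, in place of code of your own. Each camera call takes 0.05 s, during which the arm holds its last target. There are 200 camera calls.

## Working session

There is one attempt and no reset: what is moved stays moved. The work goes in short steps, Python scripts to look and compute and a tool call to move; the robot and the scene stay as the last step left them, time stands still between calls to the robot, and variables do not carry over. Pictures are saved under pics/ and viewed, at most 10 in all, crops included, and the job is handed in when it is done.

Besides the shell and the picture viewer there is one more tool, called by a JSON object that holds its "fn" and its "kwargs". send_rows: Moves the arm, as the interface text tells. Its arguments: {"type":"object","properties":{"targets":{"type":"string"},"newtons":{"type":"number"}},"required":["targets"]}

```bash
mkdir -p pics; python3 - <<'E'
from workcell import bot,camera,camera_model
import cv2,numpy as np
for n in("scene","top"):
    cv2.imwrite(f"pics/{n}0.png",camera(n)); m=camera_model(n); print(n,np.round(m["K"],1).tolist(),m["dist_coeffs"],np.round(m["pose"],3).tolist())
print(bot.get_obs()["tcp_rot"],bot.get_obs()["time"],bot.hold_point_z)
E
```

```text
scene [[451.9, 0.0, 318.2], [0.0, 451.9, 196.5], [0.0, 0.0, 1.0]] [0.03574657 0.         0.         0.         0.        ] [[0.991, 0.086, -0.104, 0.617], [0.135, -0.623, 0.771, -0.844], [0.001, -0.778, -0.629, 0.778], [0.0, 0.0, 0.0, 1.0]]
top [[363.5, 0.0, 320.2], [0.0, 363.5, 199.3], [0.0, 0.0, 1.0]] [-0.04775775  0.          0.          0.          0.        ] [[-0.008, -0.991, 0.136, 0.394], [-0.999, 0.003, -0.043, 0.019], [0.042, -0.136, -0.99, 0.882], [0.0, 0.0, 0.0, 1.0]]
[-1.79933198e+02  6.99641326e-04  2.07280031e+01] 0.1 0.0187
```

View pics/scene0.png

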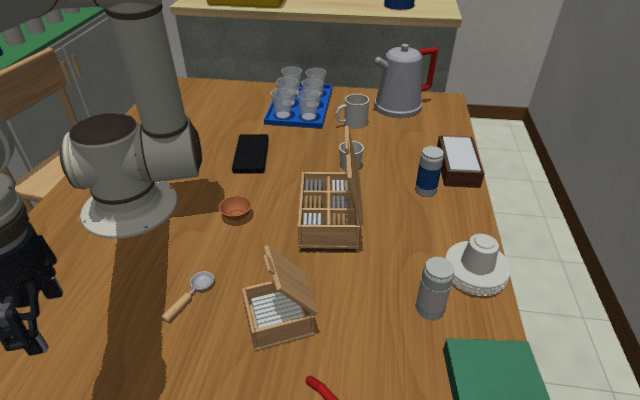

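View pics/top0.png

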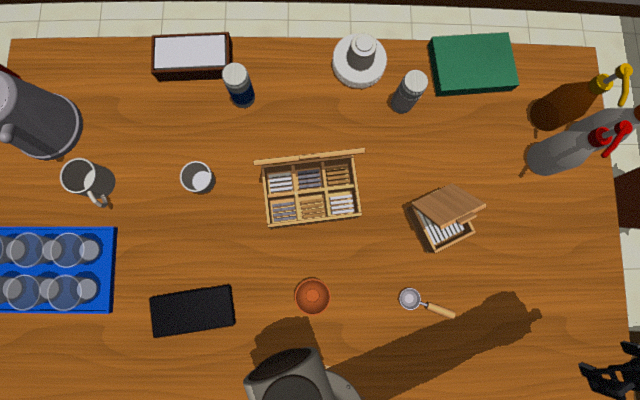

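The tea chest is in the middle (top ~(310,185)), the cup is to its left at (197,177), and the sweetener box is to its right at (445,215). I'll take enlarged crops next.

```bash
python3 - <<'E'
import cv2
a=cv2.imread("pics/top0.png")[135:240,240:380]; b=cv2.imread("pics/scene0.png")[115:260,280:380]
cv2.imwrite("pics/topc.png",cv2.resize(a,None,fx=5,fy=5,interpolation=2)); cv2.imwrite("pics/scenec.png",cv2.resize(b,None,fx=4,fy=4,interpolation=2))
E
```

```text
(no output)
```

View pics/topc.png

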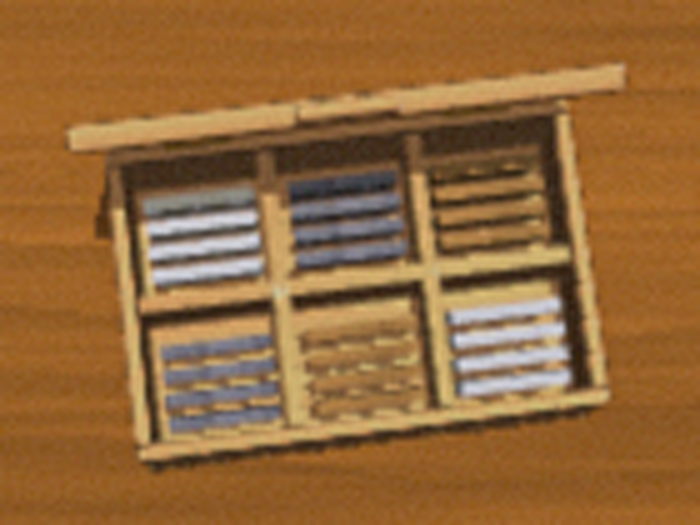

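View pics/scenec.png

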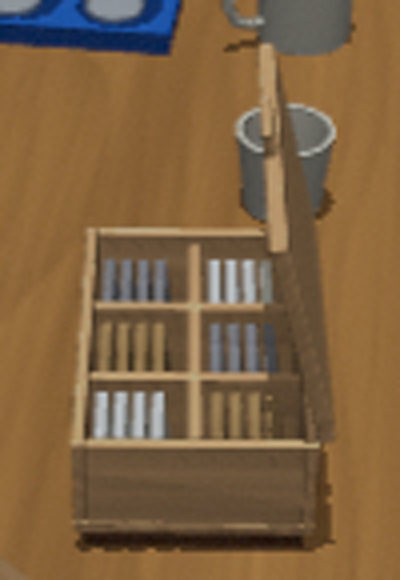

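Both crops show the rim corners and the lid's free edge clearly, so I'll fit the pose to those points.

```bash
cat > h.py <<'E'
import cv2,numpy as np
from workcell import bot,camera,camera_model
def proj(n,P):
    m=camera_model(n);T=np.linalg.inv(np.array(m["pose"]))
    return cv2.projectPoints(np.array(P,float).reshape(-1,1,3),cv2.Rodrigues(T[:3,:3])[0],T[:3,3],np.array(m["K"]),np.array(m["dist_coeffs"]))[0][:,0]
def box(p,P):
    x,y,h,t,a=p;c,s=np.cos(t),np.sin(t);P=np.array(P)
    return np.array([x,y,h])+P@np.array([[c,-s,0],[s,c,0],[0,0,1]]).T
def lid(p,r,y,o): # r from hinge, o outward
    a=p[4];return [.07-r*np.cos(a)+o*np.sin(a),y,.0705+r*np.sin(a)+o*np.cos(a)]
E
python3 - <<'E'
from h import *
from scipy.optimize import least_squares
R=[(-.07,.105,.07),(-.07,-.105,.07),(.07,-.105,.07)]
def f(p):
    L=lambda r,y,o:lid(p,r,y,o)
    t=[R[0],R[1],L(.14,.105,0),L(.14,-.105,0),L(.14,.105,.01),L(.14,-.105,.01)]
    s=[R[1],R[0],R[2],L(.14,-.105,0),L(.14,-.105,.01),L(.14,.105,0),L(.14,.105,.01)]
    to=[(268,227),(361.6,215.6),(254,165),(365,152.6),(253.6,161.4),(365,148.2)]
    so=[(298.75,225.5),(302.5,172.5),(359.5,225.8),(347.5,177.5),(351.8,177),(345.5,126),(348.2,126)]
    return np.r_[(proj("top",box(p,t))-to).ravel(),(proj("scene",box(p,s))-so).ravel()]
s=least_squares(f,[.45,.02,.015,.1,1.2],loss="soft_l1");p=s.x
print(np.round(p,4),np.round(f(p),1))
for r,y,o in [(.14,0,.01),(.156,0,.01),(.14,.105,.01),(.14,-.105,.01),(0,0,.01)]: print(r,y,np.round(box(p,[lid(p,r,y,o)]),3))
q=p.copy();q[4]=0;print("closed",np.round(box(q,[lid(q,.13,0,.01)]),3))
np.save("p.npy",p)
# cup: rim centre
for n,uv in(("top",(197,170)),):
    m=camera_model(n);v=cv2.undistortPoints(np.array([[uv]],float),np.array(m["K"]),np.array(m["dist_coeffs"]))[0,0]
    d=np.array(m["pose"])[:3,:3]@[*v,1];o=np.array(m["pose"])[:3,3];print("cup",o+d*(.065-o[2])/d[2])
E
```

```text
[0.5269 0.0047 0.0163 0.1198 1.3181] [-0.8 -1.   0.5 -1.5 -0.5 -0.1  0.3 -0.6 -0.9 -1.9 -0.2 -1.5 -1.6  0.8
 -1.2 -0.9 -0.   1.2 -1.2  0.7 -0.7  0.3 -2.   0.3 -0.7 -0.6]
0.14 0 [[0.571 0.01  0.225]]
0.156 0 [[0.567 0.01  0.24 ]]
0.14 0.105 [[0.559 0.114 0.225]]
0.14 -0.105 [[ 0.584 -0.094  0.225]]
0 0 [[0.606 0.014 0.089]]
closed [[ 0.467 -0.002  0.097]]
cup [0.57438791 0.26370821 0.065     ]
```

{"fn": "send_rows", "kwargs": {"targets": "0 0 -40 7 255;0 0 -80 13.9 255;0 0 -80 13.9 255;0 0 -80 13.9 255"}}

```text
time: 0.6
ee_pos: [0.1947, -0.5145, 0.3104]
tcp_rot: [-179.9, 0.0, 6.9]
wrist_force: [0.3, -0.1, 0.2]
opening: 0.0123
grasp_force: 0.0
```

{"fn": "send_rows", "kwargs": {"targets": "20 -20 0 0 255;50 -49 0 0 255;85 -83 0 0 255;120 -117 0 0 255;155 -151 0 0 255;190 -186 0 0 255;225 -220 0 0 255;260 -254 0 0 255;295 -288 0 0 255;330 -322 0 0 255;365 -357 0 0 255;400 -391 0 0 255;430 -420 0 0 255;455 -445 0 0 255;475 -464 0 0 255;485 -474 0 0 255;485 -474 0 0 255;485 -474 0 0 255"}}

```text
time: 2.85
ee_pos: [0.6194, 0.0132, 0.3113]
tcp_rot: [180.0, 0.0, 6.8]
wrist_force: [-0.3, -0.2, 0.8]
opening: -0.0
grasp_force: 0.0
```

```bash
python3 - <<'E'
from h import *
a=camera("scene")[20:270,200:480];b=camera("top")[100:260,200:420]
cv2.imwrite("pics/s2.png",np.vstack([cv2.resize(a,(336,300)),cv2.resize(b,(336,244))]).repeat(1,0)); print(bot.get_obs()["q"])
E
```

```text
[ 1.20961215e+00  1.83541543e+01  3.48939387e+01  1.06513834e+02
 -6.62027926e-03  1.74434928e+02]
```

View pics/s2.png

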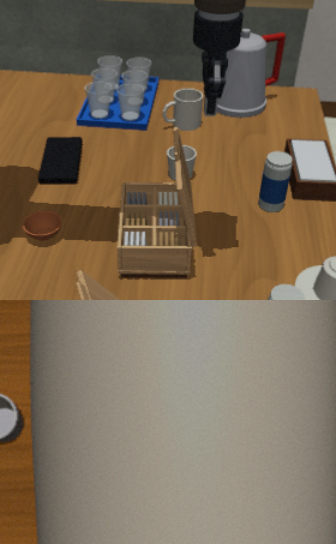

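The gripper is above and just beyond the lid and nothing is in its way. Next I'll descend behind the lid and work out the push arc.

{"fn": "send_rows", "kwargs": {"targets": "0 0 20 0 255;0 0 50 0 255;0 0 80 0 255;0 0 100 0 255;0 0 113 0 255;0 0 113 0 255"}}

```text
time: 3.7
ee_pos: [0.6194, 0.0136, 0.1979]
tcp_rot: [-180.0, 0.1, 6.8]
wrist_force: [0.3, 0.1, 0.4]
opening: 0.0002
grasp_force: 0.0
```

```bash
python3 - <<'E'
from h import *
p=np.load("p.npy");o=bot.get_obs();e=np.array(o["ee_pos"]);c,s=np.cos(p[3]),np.sin(p[3])
d=e-[p[0],p[1],0];X=c*d[0]+s*d[1]-.07;Y=-s*d[0]+c*d[1];Z=e[2]-p[2]-.0705
print(e,o["wrist_force"],X,Y,Z)
for a in list(np.arange(1.4,-.01,-.1))+[-.03]:
    S=.115;w=.013
    print(round(a,2),np.round([(-S*np.cos(a)+.01*np.sin(a)+w-X)*1e3,-(S*np.sin(a)+.01*np.cos(a)-Z)*1e3],0))
E
```

```text
[0.61942395 0.01356626 0.19789051] [0.29912434 0.07952708 0.42557838] 0.022912448555568357 -0.0022321960933327518 0.11109954461116654
1.4 [-20.  -4.]
1.3 [-31.  -2.]
1.2 [-42.   0.]
1.1 [-53.   4.]
1.0 [-64.   9.]
0.9 [-74.  15.]
0.8 [-83.  22.]
0.7 [-91.  29.]
0.6 [-99.  38.]
0.5 [-106.   47.]
0.4 [-112.   57.]
0.3 [-117.   68.]
0.2 [-121.   78.]
0.1 [-123.   90.]
-0.0 [-125.  101.]
-0.03 [-125.  105.]
```

{"fn": "send_rows", "kwargs": {"targets": "-12 0 0 0 255;-22 0 0 0 255;-31 0 0 0 255;-37 0 0 0 255;-42 0 0 0 255;-48 0 2 0 255;-53 0 4 0 255;-59 0 6 0 255;-64 0 9 0 255;-69 0 12 0 255;-74 0 15 0 255;-79 0 18 0 255;-83 0 22 0 255;-87 0 25 0 255;-91 0 29 0 255;-95 0 33 0 255;-99 0 38 0 255;-103 0 43 0 255;-106 0 47 0 255;-106 0 47 0 255"}}

```text
time: 6.2
ee_pos: [0.5142, 0.0013, 0.1507]
tcp_rot: [-180.0, 0.0, 6.8]
wrist_force: [0.3, 0.1, 0.4]
opening: 0.0001
grasp_force: 0.0
```

```bash
python3 - <<'E'
from h import *
a=camera("scene")[60:270,200:480]
cv2.imwrite("pics/s3.png",cv2.resize(a,None,fx=2.5,fy=2.5)); print(bot.get_obs()["wrist_force"])
E
```

```text
[-0.22624408  0.09768752 -0.19065013]
```

View pics/s3.png

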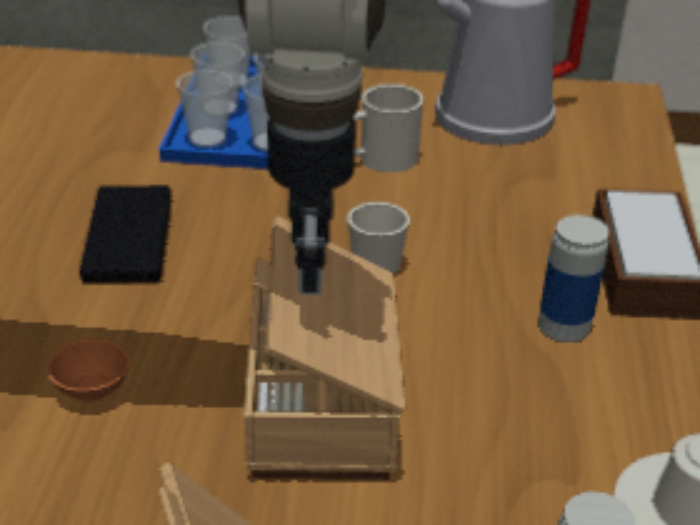

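The lid has followed the fingers and is about halfway down. I'll continue slowly.

{"fn": "send_rows", "kwargs": {"targets": "-3 0 5 0 255;-6 0 10 0 255;-9 0 15 0 255;-11 0 20 0 255;-13 0 25 0 255;-15 0 30 0 255;-16 0 35 0 255;-17 0 39 0 255;-18 0 43 0 255;-18 0 46 0 255;-19 0 48 0 255;-19 0 50 0 255;-19 0 52 0 255;-19 0 53 0 255;-19 0 54 0 255;-19 0 54 0 255"}}

```text
time: 8.25
ee_pos: [0.4958, -0.0009, 0.0972]
tcp_rot: [-180.0, -0.0, 6.8]
wrist_force: [-0.1, -0.8, 0.2]
opening: 0.0001
grasp_force: 0.0
```

Next I'll press down in 1 mm steps until the box resists.

{"fn": "send_rows", "kwargs": {"targets": "0 0 1 0 255;0 0 2 0 255;0 0 2 0 255"}}

```text
time: 8.62
ee_pos: [0.4958, -0.001, 0.0963]
tcp_rot: [180.0, -0.0, 6.8]
wrist_force: [-4.4, 0.0, 8.7]
opening: 0.0001
grasp_force: 4.6
```

{"fn": "send_rows", "kwargs": {"targets": "0 0 1 0 255;0 0 2 0 255;0 0 2 0 255"}}

```text
time: 9.0
ee_pos: [0.4959, -0.0009, 0.0961]
tcp_rot: [180.0, -0.1, 6.8]
wrist_force: [-9.8, -0.3, 23.7]
opening: 0.0002
grasp_force: 12.0
```

The box now resists with 24 N and the tip stays at z = 0.096, so the lid is seated. I'll lift off and check.

{"fn": "send_rows", "kwargs": {"targets": "0 0 -4 0 255;0 0 -10 0 255;0 0 -30 0 255;0 0 -60 0 255;0 0 -100 0 255;0 0 -140 0 255;0 0 -170 0 255;0 0 -180 0 255;0 0 -180 0 255;0 0 -180 0 255"}}

```text
time: 10.25
ee_pos: [0.4955, -0.0009, 0.2718]
tcp_rot: [-180.0, 0.1, 6.8]
wrist_force: [-0.1, -0.8, -0.2]
opening: -0.0001
grasp_force: 0.0
```

```bash
python3 - <<'E'
from h import *
a=camera("scene")[90:350,200:400]
cv2.imwrite("pics/s4.png",cv2.resize(a,None,fx=2.3,fy=2.3))
E
```

```text
(no output)
```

View pics/s4.png

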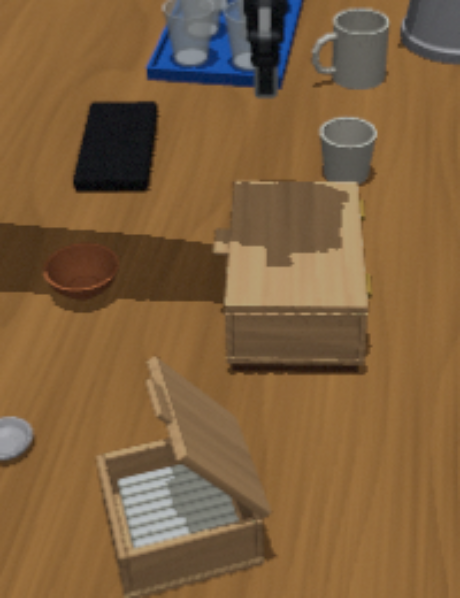

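The lid lies flat and closed on the tea chest. The cup is still standing in its place, the sweetener box is still open, and the gripper is clear of everything.

```bash
python3 -c "
from workcell import ticket
print(ticket.job_done())"
```

```text
the job is handed in; nothing more can be done
None
```

The tea chest lid is fully closed and was lowered gently, the sweetener box is still open, the cup was not touched, and I handed the job in after about 10 s of robot time.

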